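# Stack a sterilisation cassette: tray, then lid, corners matched

### The arm

A 7-joint arm with a two-finger parallel gripper is mounted at the origin on the work surface. World frame = base frame: x ahead of the robot, y to its left, z up, the work surface at z = 0. Lengths are in m, angles in rad, forces in N, time in s.
With the tool pointing down it reaches from about 0.4 to 0.85 m from the base axis. Payload 6.9 kg.
Tool frame: the origin (TCP) lies at the very end of the fingers, on their centre line; the grasp point (between the pads) lies tcp_to_grasp behind it (tcp_to_grasp is the distance from the TCP to the grasp point, in m); z points along the fingers, x is the direction in which the jaws open and shut, and the axes are right-handed (so a half turn about z gives the same grasp; the last joint's range is limited). The gripper opens to 85 mm and grips with 20 to 120 N. Pads are 22 mm wide; open, the fingers measure 114 mm over their backs; the gripper's body (76 mm by 85 mm) begins 54 mm behind the grasp point. The pads swing forward as they close: fully open they stand 13 mm farther back than shut.
Start: joints at [1.288, 0.507, -0.238, 1.5, 0.126, 1.149, -0.155], TCP at [0.237, -0.578, 0.231] pointing down, gripper open.
Joint ranges: [-3.08, 3.08], [-0.24, 2.05], [-1.43, 1.35], [0, 2.5], [-1.52, 4.66], [0.17, 1.96], [-2.89, 2.89]. Speed limits (rad/s): [2.39, 2.39, 3.14, 3.14, 3.14, 3.14, 3.14].

### API

Orientations are given as a unit quaternion [x, y, z, w].
In Python, from plant import * gives the robot as it stands.
- The arm moves only by the tool send_rows, never from a script. Its argument "moves" is one flat list of numbers, 7 for each row, row after row: the shift along the tool's x, y, z in m, then the turn, a rotation vector about the tool's x, y, z in rad, then the finger opening in m, from 0 to 0.0854. In form: [tx, ty, tz, wx, wy, wz, hand, tx, ty, tz, wx, wy, wz, hand, ...]. A call has 1 to 12 rows; each row shifts and turns the commanded pose from where the row before left it, along the tool's axes as they then stand; what a row does not reach is not made up. A row lasts 1/10 s, in which the tool goes at most 50 mm and 8.59 degrees, less where a joint would pass 70% of its speed; a pose out of reach is approached as far as the arm can. A call with a gripper value outside its range is refused whole. The fingers move at their own pace and stop on an object; the grip force is fixed at half the most. Time passes only in rows, so rows that do not move let the fingers close. It gives the time, the measured TCP pose, the force and the opening at its end, in the units of the state.
- observe(): the state, without advancing time (a new reading comes with each control period).
- read_camera(name): name is "scene" or "top" or "wrist"; returns (picture, depth): 400x640x3 uint8, red, green, blue; 400x640 float32, m along the optical axis (not along the pixel's ray), 0 where there is no reading.
- camera_model(name): a dict with "intrinsics" (3x3 intrinsics, pixels), "R" (3x3) and "t" (3): a world point X has camera coordinates R X + t. Camera axes: x right, y down, z forward; pixel columns grow to the right and rows downward; lengths in m; the calibration is good to about 2 mm. A picture is of the moment at which its call begins: read the wrist's pose just before it. camera_model takes no time and is no camera call; for the wrist camera it gives the pose at the moment of the call.
- close_job(): hands the job in, once; it reports no verdict.
Trained networks look in the newest picture that a camera, given by its name, has taken for a name from the list of things; names that differ only in an ending like _2 or _b are one class to them, and where a whole thing is asked for, a point or a joint stands for the part that bears it (a point fixed in the world has none). Each returns a list of dicts, best first, with "conf" (0 to 1); they miss things now and then, are a little off and sometimes report something else, mostly with a low value. They report only what shows in the picture. A call takes as long as a camera call. They do not tell look-alikes from the thing itself.
- search_frame(target, camera): "xyz" ([x, y, z] in m, in the coordinates of the camera as it stood for that picture, good to about 4 mm: the middle of the surface that is visible of it).
- cut_out(target, camera): "region" (400x640 bool, what is visible of it).
- spot_point(target, camera): "xyz" ([x, y, z] in m, in the coordinates of the camera as it stood for that picture, good to about 4 mm: a listed point, or the origin of a listed thing).
The state is a dict: "time": time; "joint_positions": joint angles; "qd": joint speeds; "tau": joint torques, N m; "ee_pos": TCP position; "orientation": TCP orientation; "wrist_force": force on the tool from outside, world axes, zero at the start; "ft_torque": the same for the moment, N m; "grip_width": finger opening in m.
Only numpy, scipy, OpenCV 4.12 (cv2) and the standard library are available. Lean on these libraries where they do the work, as an engineer would, in place of code of your own. Each camera call takes 0.05 s, during which the arm holds its last target.

### The job

Make up the sterilisation cassette on the steel-coloured base: set the blue instrument tray on the base, let go of it, then set the green lid on the tray, each turned so that its two chamfered corners lie over those of the part below and its skirt drops fully home, level and flush. Set the parts down rather than dropping them, and leave the other things on the bench where they are.

Things in the scene. Friction and masses are not known exactly. Their poses are not given: they have to be found in the camera images.
- base: Fixed metal base: 150 x 108 x 4 mm foot plate (10 mm lips at its x ends) under a 96 (x) by 60 mm (y) block, the two +x corners chamfered 18 mm at 45 deg, -x ones square. Origin: centre of the plate's underside, z up. Flat shoulder 31 mm up; inside it a tapered plateau 7 mm higher, 86 x 50 mm at its foot, 82 x 46 on top. A skirt fits with 2 mm play, x axes alike; never end for end.
- tray_mid (a point): Centre (17 mm above underside) of the loose blue tray, 34 mm tall, about 0.22 kg; 96 (x) by 60 mm (y), its two +x corners chamfered 18 mm. Hollow skirt below: 10 mm deep, walls 3 mm. Sides upright to a shoulder 27 mm up, then a 7 mm plateau like the base's. Lies skirt down on the bench; grip across y (60 mm). Seated, its underside is 31 mm above the base's origin (this point 48).
- lid_mid (a point): Centre (13.5 mm above underside) of the loose green lid with a white patch on its flat top, 27 mm tall, about 0.16 kg; outline, chamfers (at +x) and skirt as the tray's. Lies skirt down on the bench; grip across y (60 mm). Seated, it rests on the tray's shoulder, 27 mm above the tray's underside: its underside is 58 mm above the base's origin (this point 71.5).
- spray: Bystander, loose, to be left alone: clear spray bottle 68 mm across, 190 mm tall with a green cap; origin at the centre of its underside.
- cup: Bystander, loose, to be left alone: steel cup 72 mm across, 70 mm tall; origin at the centre of its underside.
- jar: Bystander, loose, to be left alone: small amber jar with white cap, 52 mm across, 65 mm tall; origin at the centre of its underside.
- pouchbox: Bystander, loose, to be left alone: flat plain white rectangular box 110 x 75 x 30 mm, square corners (not part of the stack); origin at the centre of its underside.
- brush: Bystander, loose, to be left alone: white cleaning brush 170 mm long; origin at the centre of its underside (roughly mid-length).
- timer: Bystander, loose, to be left alone: white bench timer 50 x 75 x 45 mm; origin at the centre of its underside.
Not all that is in view belongs to the job. Of the things that look like the part that bears tray_mid, take the one that is farthest from the robot's base at the start.

How it is judged:
On the way:
1. the blue tray sits fully home on the base, let go of, with the lid not yet on it (x of tray_mid in the frame of base between -0.0035 and 0.0035 m and y of tray_mid in the frame of base between -0.0035 and 0.0035 m and z of tray_mid in the frame of base between 0.046 and 0.05 m and angle between the x axis of tray_mid and the x axis of base, either way round below 0.08 rad and angle between tray_mid's own z axis and vertical below 0.04 rad and contact force between tray and the fingers below 0.05 N and linear speed of tray below 0.02 m/s and horizontal distance between lid_mid and tray_mid above 0.04 m), for 0.2 s.
At the end, for the whole second after the job is handed in: The blue tray sits on the base and the green lid on the tray, chamfers matched: each centred on the base within 3.5 mm along each of the base's axes, its height within 2 mm of fully seated, level within 0.04 rad and in line with the base within 0.08 rad; both at rest and released (x of tray_mid in the frame of base between -0.0035 and 0.0035 m and y of tray_mid in the frame of base between -0.0035 and 0.0035 m and z of tray_mid in the frame of base between 0.046 and 0.05 m and angle between the x axis of each of tray_mid, lid_mid and the x axis of base, either way round below 0.08 rad and angle between each of tray_mid, lid_mid's own z axis and vertical below 0.04 rad and x of lid_mid in the frame of base between -0.0035 and 0.0035 m and y of lid_mid in the frame of base between -0.0035 and 0.0035 m and z of lid_mid in the frame of base between 0.0695 and 0.0735 m and contact force between each of tray, lid and the fingers below 0.05 N and linear speed of each of tray, lid below 0.02 m/s); the robot touches nothing.
It fails at once if the tray or the lid is dropped (moves faster than 0.5 m/s without the fingers touching it) ((contact force between tray and the fingers below 0.05 N and linear speed of tray above 0.5 m/s) or (contact force between lid and the fingers below 0.05 N and linear speed of lid above 0.5 m/s)).
It fails at once if a bystander is moved by more than 30 mm (distance of any of spray, cup, jar, pouchbox, brush, timer from where it was at the start of the episode above 0.03 m).
It fails at once if a bystander is tipped over (angle between any of spray, cup, jar, timer, pouchbox's own z axis and vertical above 0.5 rad).
It also fails if it takes over 48 s, if anything falls off the work surface, if the arm or the gripper's body presses on something with over 40 N, if the wrist force passes 120 N, or if a joint passes its speed limit or range.

## Working session

There is one attempt and no reset: what is moved stays moved. The work goes in short steps, Python scripts to look and compute and a tool call to move; the robot and the scene stay as the last step left them, time stands still between calls to the robot, and variables do not carry over. Pictures are saved under pics/ and viewed, and the job is handed in when it is done.

Besides the shell and the picture viewer there is one more tool, called after "Call:" in YAML: its name, and indented under it one key for each argument. send_rows: Moves the arm, as the interface text tells. Its arguments: {"type":"object","properties":{"moves":{"type":"array","items":{"type":"number"}}},"required":["moves"]}

```bash
ls; mkdir -p pics
cat > h.py <<'E'
from plant import *
import numpy as np, cv2
from scipy.spatial.transform import Rotation as Ro
E
python3 - <<'E'
from h import *
o=observe(); print(o)
for c in ("scene","top"):
    p,d=read_camera(c); m=camera_model(c)
    cv2.imwrite(f"pics/{c}0.png",p[...,::-1]); np.savez(f"{c}0.npz",p=p,d=d,**m)
    print(c,m)
    for t in ("base","tray_mid","lid_mid"):
        for r in spot_point(t,c):
            x=m["R"].T@(np.array(r["xyz"])-m["t"]); print(t,r["conf"],x.round(4))
print(observe()["time"])
E
```

```text
pics
{'time': 0.0, 'joint_positions': array([ 1.28748941,  0.50832581, -0.23747552,  1.50117504,  0.12567853,
        1.14892318, -0.15484063]), 'qd': array([ 0.00051999, -0.00036281, -0.00136531, -0.00050189,  0.00238009,
       -0.00011902,  0.00076853]), 'tau': array([ 1.34026981e-03, -6.20596361e+01, -2.18615480e+00, -2.49656224e+01,
        1.26977870e-02,  1.19398753e-02, -1.92770779e-05]), 'ee_pos': array([ 0.23663263, -0.57789511,  0.23042089]), 'orientation': array([ 8.30366894e-01, -5.57216267e-01, -7.79816014e-04, -4.94728787e-04]), 'wrist_force': array([ 0.2905417 , -0.57942515, -0.33663874]), 'ft_torque': array([ 0.00322563,  0.00101355, -0.01910967]), 'grip_width': 0.08532910590928858}
scene {'intrinsics': array([[497.27012837,   0.        , 327.82922624],
       [  0.        , 497.27012837, 202.74619675],
       [  0.        ,   0.        ,   1.        ]]), 'R': array([[-0.72885337,  0.68460385, -0.00950415],
       [ 0.5271146 ,  0.55221773, -0.64591468],
       [-0.43694732, -0.47578687, -0.76335044]]), 't': array([ 0.35759332, -0.17285067,  1.48263385])}
base 0.74 [ 0.3104 -0.2899  0.0033]
base 0.56 [ 0.5378 -0.0075  0.0012]
tray_mid 0.95 [ 0.1734 -0.2976  0.0223]
tray_mid 0.79 [ 0.4532 -0.2704  0.0197]
tray_mid 0.57 [ 0.3658 -0.0649  0.015 ]
lid_mid 0.57 [0.4474 0.2843 0.013 ]
top {'intrinsics': array([[497.61251407,   0.        , 314.39994098],
       [  0.        , 497.61251407, 203.61155726],
       [  0.        ,   0.        ,   1.        ]]), 'R': array([[-9.69731625e-03, -9.99951866e-01, -1.49242537e-03],
       [-9.89988188e-01,  9.81084749e-03, -1.40808857e-01],
       [ 1.40816721e-01,  1.12015470e-04, -9.90035675e-01]]), 't': array([-0.03591267,  0.46210893,  1.30636468])}
base 0.57 [ 0.5354 -0.0036 -0.0006]
tray_mid 0.84 [ 0.1733 -0.3028  0.0161]
tray_mid 0.71 [ 0.3657 -0.0652  0.0206]
tray_mid 0.66 [ 0.4556 -0.2817  0.0196]
lid_mid 0.36 [ 3.245e-01  2.540e-01 -2.000e-04]
0.4
```

View pics/scene0.png

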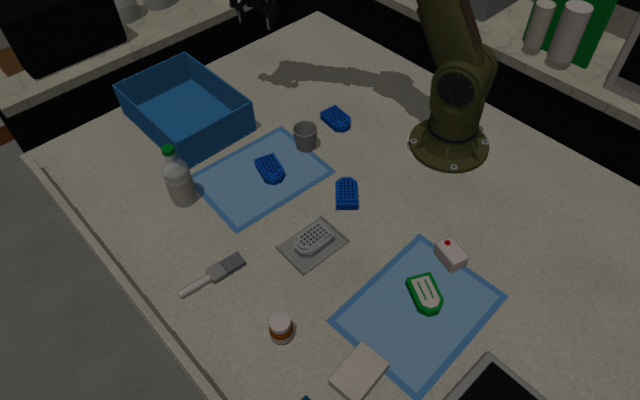

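View pics/top0.png

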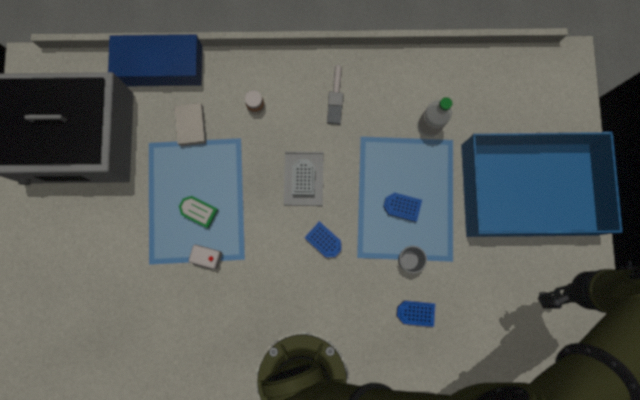

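The scene view shows three blue trays, at about (270,168), (346,193) and (335,118). The base is at (313,240) and the lid at (425,293). In the top view the farthest tray is at (403,207), on the right-hand mat, about 0.53 m from the robot. Next I'll get coarse poses from depth.

```bash
cat >> h.py <<'E'
def pts(d,m,stride=1):
    K=m["intrinsics"]; v,u=np.mgrid[0:400:stride,0:640:stride]; z=d[::stride,::stride]
    P=np.stack([(u-K[0,2])/K[0,0]*z,(v-K[1,2])/K[1,1]*z,z],-1)
    W=(P-m["t"])@m["R"]; W[z==0]=np.nan
    return W
def proj(X,m):
    c=np.asarray(X)@m["R"].T+m["t"]; q=c@m["intrinsics"].T; return q[...,:2]/q[...,2:]
E
python3 - <<'E'
from h import *
f=np.load("top0.npz"); p=f["p"]; W=pts(f["d"],f)
for n,c in (("tray",(403,207)),("lid",(199,211)),("base",(303,178))):
    x,y=c; s=W[y-40:y+40,x-40:x+40]
    print(n,W[y,x], "bench z",np.nanmedian(s[...,2]))
    h=s[...,2]-np.nanmedian(s[...,2]); 
    R=np.linalg.norm(s[...,:2]-W[y,x,:2],axis=-1)<0.075
    if n!="base":
        k=(h>0.015)&R
    else: k=(h>0.02)&R
    q=s[k]; print(k.sum(),q.mean(0),np.percentile(q[:,2],[5,50,95])); 
    r=cv2.minAreaRect((q[:,:2]*1000).astype(np.float32)); print(r)
big=[cv2.resize(p[y-35:y+35,x-35:x+35],(265,265),interpolation=cv2.INTER_CUBIC) for x,y in ((403,207),(199,211),(303,178))]
cv2.imwrite("pics/big0.png",np.hstack(big)[...,::-1])
E
```

```text
tray [ 0.45003812 -0.27827477  0.03371082] bench z 0.0014022015371263734
764 [ 0.45375698 -0.27819422  0.0317486 ] [0.02375751 0.03238117 0.03797143]
((455.61798095703125, -276.84625244140625), (96.34677124023438, 61.68233108520508), 74.89208984375)
lid [0.44555678 0.27116346 0.02652212] bench z 0.0011418963132646088
757 [0.44738058 0.27613527 0.02700841] [0.02222757 0.02714929 0.03155874]
((449.2109069824219, 279.4763488769531), (97.61007690429688, 59.03132629394531), 63.014034271240234)
base [ 0.53087867 -0.01036981  0.03925785] bench z 0.0013706597148049988
738 [ 0.53332733 -0.01030947  0.03548912] [0.02781676 0.03636218 0.04222847]
((537.4647827148438, -10.17922592163086), (59.84880065917969, 97.56014251708984), 89.38583374023438)
```

View pics/big0.png

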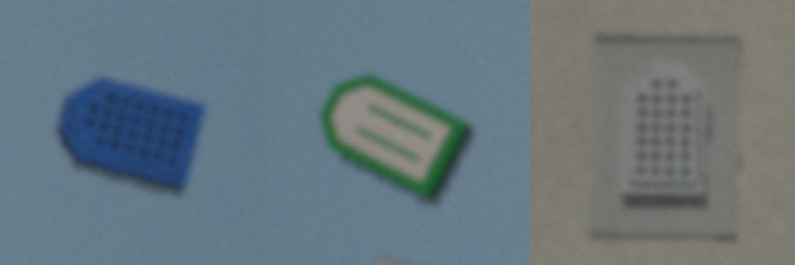

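```bash
cat >> h.py <<'E'
def plan(pos,yaw,n,grip,cur=None):
    """constant-ish rows to reach world pos with tool down, tool x heading yaw(deg). prints rows"""
    o=observe(); p0=np.array(o["ee_pos"]) ; R0=Ro.from_quat(o["orientation"])
    y=np.radians(yaw); Rt=Ro.from_matrix(np.array([[np.cos(y),np.sin(y),0],[np.sin(y),-np.cos(y),0],[0,0,-1]]))
    rv=(R0.inv()*Rt).as_rotvec()
    st=(np.array(pos)-p0)/n; R=R0
    print("total",(np.array(pos)-p0).round(4),"rot",rv.round(4))
    for i in range(n):
        t=R.inv().apply(st); print(", ".join(f"{v:.4f}" for v in [*t,*(rv/n),grip])+",")
        R=R*Ro.from_rotvec(rv/n)
E
python3 - <<'E'
import plant; print([ (k,getattr(plant,k)) for k in dir(plant) if not k.startswith("__")])
from h import *
plan([0.456,-0.277,0.20],-15,10,0.085)
f=np.load("top0.npz");W=pts(f["d"],f)
for c in ((411,259),(205,257),(540,140),(470,180),(435,117)): print(c,W[c[1],c[0]])
E
```

```text
[('MotionError', <class 'plant.MotionError'>), ('camera_model', <function make.<locals>.<lambda> at 0x7ff7c6094680>), ('close_job', <function connect.<locals>.done at 0x7ff7c600b740>), ('cut_out', <function make.<locals>.keyed.<locals>.call at 0x7ff7c6094a40>), ('observe', <function make.<locals>.<lambda> at 0x7ff7c60945e0>), ('read_camera', <function make.<locals>.drawn_camera at 0x7ff7c60940e0>), ('search_frame', <function make.<locals>.keyed.<locals>.call at 0x7ff7c6094860>), ('spot_point', <function make.<locals>.keyed.<locals>.call at 0x7ff7c6094c20>), ('tcp_to_grasp', 0.0187)]
total [ 0.2191  0.3013 -0.0311] rot [-1.000e-04  3.000e-04 -9.202e-01]
-0.0196, -0.0317, 0.0031, -0.0000, 0.0000, -0.0920, 0.0850,
-0.0166, -0.0334, 0.0031, -0.0000, 0.0000, -0.0920, 0.0850,
-0.0134, -0.0347, 0.0031, -0.0000, 0.0000, -0.0920, 0.0850,
-0.0102, -0.0358, 0.0031, -0.0000, 0.0000, -0.0920, 0.0850,
-0.0069, -0.0366, 0.0031, -0.0000, 0.0000, -0.0920, 0.0850,
-0.0035, -0.0371, 0.0031, -0.0000, 0.0000, -0.0920, 0.0850,
-0.0000, -0.0373, 0.0031, -0.0000, 0.0000, -0.0920, 0.0850,
0.0034, -0.0371, 0.0031, -0.0000, 0.0000, -0.0920, 0.0850,
0.0068, -0.0366, 0.0031, -0.0000, 0.0000, -0.0920, 0.0850,
0.0101, -0.0359, 0.0031, -0.0000, 0.0000, -0.0920, 0.0850,
(411, 259) [ 0.31195181 -0.30086582  0.00109206]
(205, 257) [0.32121054 0.24840248 0.04442621]
(540, 140) [ 0.62692622 -0.6519602   0.04987984]
(470, 180) [ 0.51547138 -0.45110444  0.06816842]
(435, 117) [ 0.66759079 -0.35018168  0.13253428]
```

Call:
send_rows:
  moves: [-0.0196, -0.0317, 0.003, 0, 0, -0.092, 0.085, -0.0166, -0.0334, 0.003, 0, 0, -0.092, 0.085, -0.0134, -0.0347, 0.003, 0, 0, -0.092, 0.085, -0.0102, -0.0358, 0.003, 0, 0, -0.092, 0.085, -0.0069, -0.0366, 0.003, 0, 0, -0.092, 0.085, -0.0035, -0.0371, 0.003, 0, 0, -0.092, 0.085, 0, -0.0373, 0.003, 0, 0, -0.092, 0.085, 0.0034, -0.0371, 0.003, 0, 0, -0.092, 0.085, 0.0068, -0.0366, 0.003, 0, 0, -0.092, 0.085, 0.0101, -0.0359, 0.003, 0, 0, -0.092, 0.085, 0, 0, 0, 0, 0, 0, 0.085]

```text
time: 1.5
ee_pos: [0.4594, -0.2716, 0.2016]
orientation: [0.992, -0.125, 0.001, -0.001]
wrist_force: [-0.2, -0.1, 1.0]
grip_width: 0.085
```

```bash
cat >> h.py <<'E'
def look(n):
    m=camera_model("wrist"); o=observe(); p,d=read_camera("wrist")
    cv2.imwrite(f"pics/{n}.png",p[...,::-1]); np.savez(f"{n}.npz",p=p,d=d,ee=o["ee_pos"],q=o["orientation"],**m)
    return p,d,m,o
E
python3 - <<'E'
from h import *
p,d,m,o=look("w1"); print(o["time"],o["ee_pos"],o["joint_positions"]); W=pts(d,m); print(np.isnan(W[...,0]).mean())
T=Ro.from_quat(o["orientation"]).inv()
print("cam pos in tool",T.apply(-m["R"].T@m["t"]-o["ee_pos"]), "axis",T.apply(m["R"][2]))
E
```

```text
1.5 [ 0.45937669 -0.27156581  0.20155227] [ 0.86125315  0.42488176 -0.54022724  1.7845148   0.2507501   1.00001817
 -0.02725526]
0.004
cam pos in tool [-1.11875193e-04 -7.92704521e-02 -1.42937494e-01] axis [-5.04124759e-04  3.07791460e-01  9.51453710e-01]
```

View pics/w1.png

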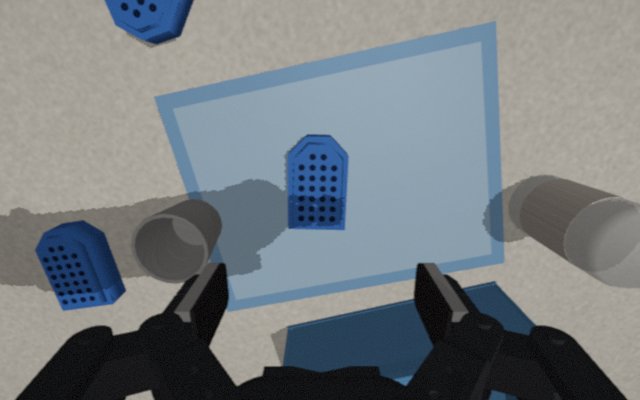

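The tray is at (318,182) in the wrist view, chamfers pointing up (image) and slightly right of the tool centre line. The cup at (178,240) and the bottle are clear of it.

```bash
cat >> h.py <<'E'
from scipy.optimize import least_squares
POLY=np.array([[-48,-30],[30,-30],[48,-12],[48,12],[30,30],[-48,30]])/1000.
def sdist(q,P=POLY):
    return np.array([cv2.pointPolygonTest((P*1e4).astype(np.float32),(float(a*1e4),float(b*1e4)),True)/1e4 for a,b in q])
def fit(W,c,yaw,zlo,zhi,r=0.075,verbose=True):
    """fit outline to points between zlo,zhi around c"""
    k=(W[...,2]>zlo)&(W[...,2]<zhi)&(np.hypot(W[...,0]-c[0],W[...,1]-c[1])<r)
    k=cv2.morphologyEx(k.astype(np.uint8),cv2.MORPH_OPEN,np.ones((3,3)))
    n,l,s,_=cv2.connectedComponentsWithStats(k); k=(l==1+np.argmax(s[1:,4]))
    q=W[k][:,:2]
    # boundary per direction: 97th pct radius in angular bins
    ctr=q.mean(0); a=np.arctan2(*(q-ctr).T[::-1]); rr=np.hypot(*(q-ctr).T)
    B=[]
    N=120
    bi=((a+np.pi)/(2*np.pi)*N).astype(int)%N
    for b in range(N):
        j=np.where(bi==b)[0]
        if len(j)>5:
            i=j[np.argsort(rr[j])[-3]]; B.append(q[i])
    B=np.array(B)
    def f(x):
        cs,sn=np.cos(x[2]),np.sin(x[2]); d=B-x[:2]
        loc=np.stack([d[:,0]*cs+d[:,1]*sn,-d[:,0]*sn+d[:,1]*cs],1)
        return (sdist(loc)-x[3])*1000
    s=least_squares(f,[*ctr,np.radians(yaw),0],loss="soft_l1",x_scale=[.001,.001,.02,.001],diff_step=1e-3)
    x=s.x; 
    if verbose: print("pts",k.sum(),"xy",x[:2].round(4),"yaw",np.degrees(x[2]).round(2),"inset mm",(x[3]*1000).round(2),"rms",np.sqrt(np.mean(s.fun**2)).round(2))
    return x
E
python3 - <<'E'
from h import *
f=np.load("w1.npz"); W=pts(f["d"],f); 
print("bench",np.nanmedian(W[100:180,380:460,2]), "top",np.nanmedian(W[165:200,300:335,2]))
for lo in (.012,.017,.022): fit(W,(0.456,-0.277),75,lo,.045)
f=np.load("top0.npz"); W=pts(f["d"],f)
fit(W,(0.456,-0.277),75,.017,.045); fit(W,(0.449,0.279),63,.015,.045); fit(W,(0.537,-0.01),0,.02,.06)
E
```

```text
bench 0.0010825128141109589 top 0.034412190123610714
pts 5226 xy [ 0.4544 -0.2741] yaw 74.5 inset mm 1.03 rms 0.66
pts 5204 xy [ 0.4544 -0.2741] yaw 74.44 inset mm 1.03 rms 0.6
pts 5164 xy [ 0.4544 -0.2743] yaw 74.3 inset mm 1.15 rms 0.6
pts 759 xy [ 0.455  -0.2755] yaw 75.17 inset mm 7.09 rms 2.86
pts 753 xy [0.4488 0.2783] yaw 64.56 inset mm 6.06 rms 2.28
pts 737 xy [ 0.5359 -0.0106] yaw -1.47 inset mm 6.73 rms 1.92
```

```bash
python3 -c "
from h import *
plan([0.4544,-0.2743,0.06],-15.6,5,0.08)"
```

```text
total [-3.200e-03  1.000e-04 -1.414e-01] rot [-0.0012 -0.0006  0.0156]
-0.0006, 0.0002, 0.0283, -0.0002, -0.0001, 0.0031, 0.0800,
-0.0006, 0.0002, 0.0283, -0.0002, -0.0001, 0.0031, 0.0800,
-0.0006, 0.0002, 0.0283, -0.0002, -0.0001, 0.0031, 0.0800,
-0.0006, 0.0002, 0.0283, -0.0002, -0.0001, 0.0031, 0.0800,
-0.0006, 0.0002, 0.0283, -0.0002, -0.0001, 0.0031, 0.0800,
```

Call:
send_rows:
  moves: [-0.0006, 0.0002, 0.0283, 0, 0, 0.003, 0.082, -0.0006, 0.0002, 0.0283, 0, 0, 0.003, 0.082, -0.0006, 0.0002, 0.0283, 0, 0, 0.003, 0.082, -0.0006, 0.0002, 0.0283, 0, 0, 0.003, 0.082, -0.0006, 0.0002, 0.0283, 0, 0, 0.003, 0.082, 0, 0, 0, 0, 0, 0, 0.082, 0, 0, 0, 0, 0, 0, 0.082, 0, 0, 0, 0, 0, 0, 0.082]

```text
time: 2.35
ee_pos: [0.4536, -0.2781, 0.0612]
orientation: [0.99, -0.139, 0.001, 0.001]
wrist_force: [0.0, 0.7, -0.0]
grip_width: 0.0818
```

```bash
python3 -c "
from h import *
p,d,m,o=look('w2'); print(o['time'],o['ee_pos'],o['wrist_force']); W=pts(d,m); fit(W,(0.456,-0.277),75,.017,.037)
plan([0.4544,-0.2743,0.002],-15.6,4,0.08)"
```

```text
2.35 [ 0.45355844 -0.27806038  0.06120203] [ 0.03904656  0.72739364 -0.03419208]
pts 14596 xy [ 0.4546 -0.2745] yaw 73.95 inset mm 0.33 rms 0.34
total [ 0.0007  0.0037 -0.0593] rot [ 0.0008 -0.0025 -0.0055]
-0.0001, -0.0010, 0.0148, 0.0002, -0.0006, -0.0014, 0.0800,
-0.0001, -0.0010, 0.0148, 0.0002, -0.0006, -0.0014, 0.0800,
-0.0001, -0.0009, 0.0148, 0.0002, -0.0006, -0.0014, 0.0800,
-0.0001, -0.0009, 0.0148, 0.0002, -0.0006, -0.0014, 0.0800,
```

View pics/w2.png

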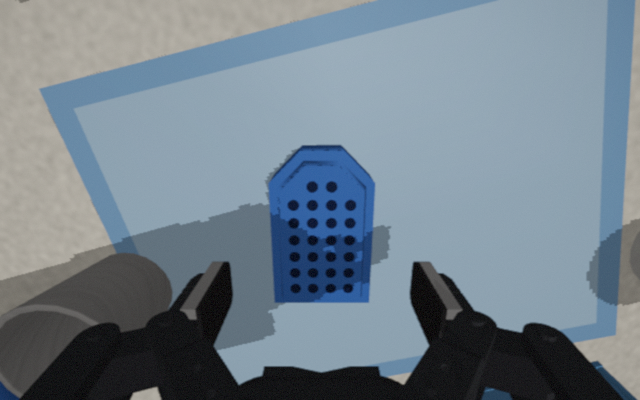

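Call:
send_rows:
  moves: [0, -0.0012, 0.015, 0, 0, 0.001, 0.08, 0, -0.0012, 0.015, 0, 0, 0.001, 0.08, 0, -0.001, 0.012, 0, 0, 0, 0.08, 0, 0, 0.009, 0, 0, 0, 0.08, 0, 0, 0.006, 0, 0, 0, 0.08, 0, 0, 0.002, 0, 0, 0, 0.08, 0, 0, 0, 0, 0, 0, 0.08, 0, 0, 0, 0, 0, 0, 0.08]

```text
time: 3.2
ee_pos: [0.4541, -0.2741, 0.0011]
orientation: [0.99, -0.139, 0.0, 0.0]
wrist_force: [-0.5, -0.3, -0.2]
grip_width: 0.0798
```

```bash
python3 -c "
from h import *
p,d,m,o=look('w3'); print(o['time'],o['ee_pos'],o['wrist_force'],Ro.from_quat(o['orientation']).as_matrix()[:,2]); W=pts(d,m); fit(W,(0.456,-0.277),75,.02,.037)"
```

```text
3.2 [ 0.45406792 -0.27406563  0.00109476] [-0.5067087  -0.30409721 -0.1899135 ] [ 4.83395284e-04 -2.35396560e-04 -9.99999855e-01]
pts 24885 xy [ 0.4551 -0.2731] yaw 74.04 inset mm 0.91 rms 5.63
```

View pics/w3.png

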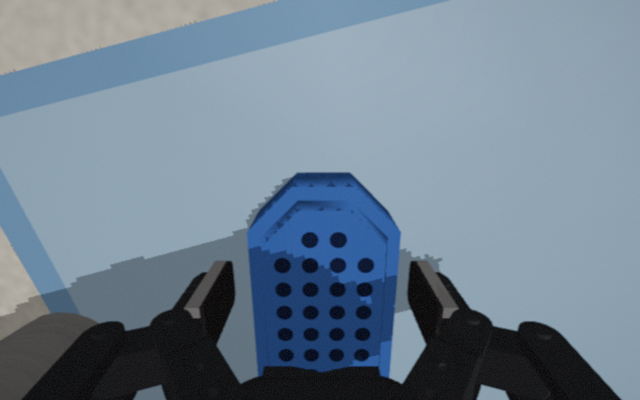

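Call:
send_rows:
  moves: [0, 0, 0, 0, 0, 0, 0.07, 0, 0, 0, 0, 0, 0, 0.06, 0, 0, 0, 0, 0, 0, 0.05, 0, 0, 0, 0, 0, 0, 0.045, 0, 0, 0, 0, 0, 0, 0.045, 0, 0, 0, 0, 0, 0, 0.045]

```text
time: 3.85
ee_pos: [0.4543, -0.2741, 0.0015]
orientation: [0.99, -0.139, 0.001, 0.0]
wrist_force: [-0.7, -0.6, 6.2]
grip_width: 0.059
```

Call:
send_rows:
  moves: [0, 0, -0.005, 0, 0, 0, 0.045, 0, 0, -0.015, 0, 0, 0, 0.045, 0, 0, -0.025, 0, 0, 0, 0.045, 0, 0, -0.035, 0, 0, 0, 0.045, 0, 0, -0.035, 0, 0, 0, 0.045, 0, 0, -0.035, 0, 0, 0, 0.045, 0, 0, 0, 0, 0, 0, 0.045, 0, 0, 0, 0, 0, 0, 0.045, 0, 0, 0, 0, 0, 0, 0.045]

```text
time: 4.75
ee_pos: [0.4527, -0.2737, 0.1496]
orientation: [0.99, -0.139, -0.001, -0.0]
wrist_force: [-0.6, 0.6, -2.2]
grip_width: 0.0591
```

```bash
python3 -c "
from h import *
p,d,m,o=look('w4'); print(o['time'],o['ee_pos'],o['wrist_force'],o['joint_positions'])
plan([0.536-0.11,-0.0104,0.15],-91,9,0.045)"
```

```text
4.75 [ 0.45273328 -0.27369194  0.14961491] [-0.57250499  0.61339086 -2.20551202] [ 0.84487384  0.47678216 -0.51219674  1.86410434  0.29623783  0.8788892
 -0.09044095]
total [-0.0267  0.2632  0.0006] rot [1.3000e-03 2.8000e-03 1.3093e+00]
-0.0109, -0.0273, -0.0000, 0.0001, 0.0003, 0.1455, 0.0450,
-0.0148, -0.0254, -0.0000, 0.0001, 0.0003, 0.1455, 0.0450,
-0.0183, -0.0230, -0.0000, 0.0001, 0.0003, 0.1455, 0.0450,
-0.0214, -0.0201, -0.0000, 0.0001, 0.0003, 0.1455, 0.0450,
-0.0241, -0.0168, -0.0000, 0.0001, 0.0003, 0.1455, 0.0450,
-0.0263, -0.0131, -0.0000, 0.0001, 0.0003, 0.1455, 0.0450,
-0.0279, -0.0092, -0.0000, 0.0001, 0.0003, 0.1455, 0.0450,
-0.0290, -0.0050, -0.0000, 0.0001, 0.0003, 0.1455, 0.0450,
-0.0294, -0.0008, -0.0001, 0.0001, 0.0003, 0.1455, 0.0450,
```

View pics/w4.png

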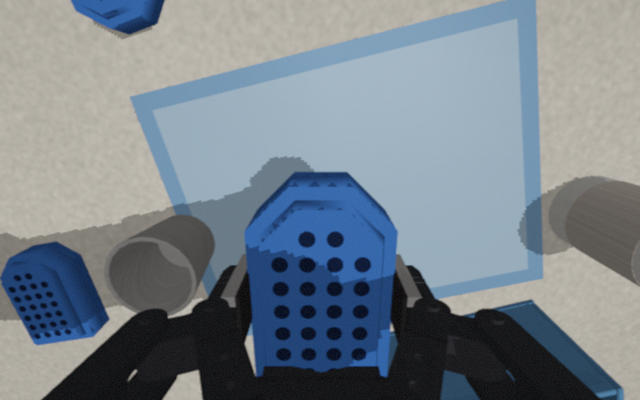

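Call:
send_rows:
  moves: [-0.0109, -0.0273, 0, 0, 0, 0.1455, 0.045, -0.0148, -0.0254, 0, 0, 0, 0.1455, 0.045, -0.0183, -0.023, 0, 0, 0, 0.1455, 0.045, -0.0214, -0.0201, 0, 0, 0, 0.1455, 0.045, -0.0241, -0.0168, 0, 0, 0, 0.1455, 0.045, -0.0263, -0.0131, 0, 0, 0, 0.1455, 0.045, -0.0279, -0.0092, 0, 0, 0, 0.1455, 0.045, -0.029, -0.005, 0, 0, 0, 0.1455, 0.045, -0.0294, -0.0008, 0, 0, 0, 0.1455, 0.045, 0, 0, 0, 0, 0, 0, 0.045, 0, 0, 0, 0, 0, 0, 0.045, 0, 0, 0, 0, 0, 0, 0.045]

```text
time: 6.0
ee_pos: [0.4267, -0.0116, 0.1502]
orientation: [-0.701, 0.713, 0.0, -0.001]
wrist_force: [0.6, 0.3, -2.6]
grip_width: 0.0588
```

```bash
python3 -c "
from h import *
p,d,m,o=look('w5'); print(o['time'],o['ee_pos'],o['wrist_force'],o['joint_positions'],Ro.from_quat(o['orientation']).as_matrix()[:,::2].T)
W=pts(d,m); np.set_printoptions(precision=4,suppress=True)
fit(W,(0.536,-0.0104),0,.02,.06)
fit(W,(0.536,-0.0104),0,.025,.06)
"
```

```text
6.0 [ 0.42669912 -0.01164004  0.15020172] [ 0.61517522  0.2650208  -2.5829    ] [ 0.13919868  0.30843547 -0.22102331  2.10984909  0.09998268  0.73424997
 -1.73376156] [[-1.68308543e-02 -9.99858249e-01  4.52233165e-04]
 [-1.37001363e-03 -4.29235044e-04 -9.99998969e-01]]
pts 9638 xy [ 0.5356 -0.0074] yaw -1.59 inset mm 1.17 rms 4.39
pts 9638 xy [ 0.5356 -0.0074] yaw -1.59 inset mm 1.17 rms 4.39
```

View pics/w5.png

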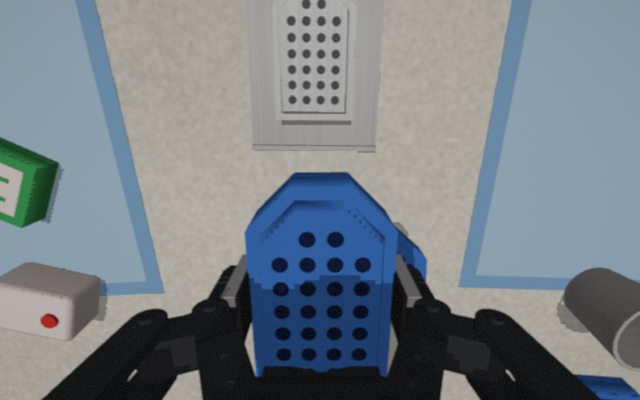

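The base block is at about (314,60) but cut off at the top edge. The held tray fills (250-395, 172-375). I'll move 35 mm forward so the whole block shows.

Call:
send_rows:
  moves: [0, -0.0175, 0, 0, 0, 0, 0.045, 0, -0.0175, 0, 0, 0, 0, 0.045, 0, 0, 0, 0, 0, 0, 0.045, 0, 0, 0, 0, 0, 0, 0.045, 0, 0, 0, 0, 0, 0, 0.045]

```text
time: 6.55
ee_pos: [0.461, -0.0121, 0.1505]
orientation: [-0.701, 0.714, 0.0, -0.001]
wrist_force: [0.2, 0.1, -2.6]
grip_width: 0.059
```

```bash
cat > m1.py <<'E'
from h import *
import sys
np.set_printoptions(precision=4,suppress=True)
p,d,m,o=look(sys.argv[1]); print(o['time'],o['ee_pos'],o['wrist_force'])
W=pts(d,m)
b=fit(W,(0.536,-0.0104),0,.022,.06)
k=(np.hypot(W[...,0]-b[0],W[...,1]-b[1])<.02); print("plateau z",np.nanmedian(W[k][:,2]))
T=Ro.from_quat(o['orientation']).as_matrix()
# held tray: points in tool frame
L=(W-o['ee_pos'])@T
v=L.copy(); 
# part frame: part x = -tool y, part y = tool x (sign)
k=(np.abs(L[...,0])<.05)&(np.abs(L[...,1])<.07)&(np.abs(L[...,2])<.05)
k[:, :]&=(p[...,2].astype(int)-p[...,0]>60)
h=L[k]; print("held z range (tool z)",np.percentile(h[:,2],[1,20,50,80,99]),"x",np.percentile(h[:,0],[.5,99.5]),"y",np.percentile(h[:,1],[.3,99.7]))
E
python3 m1.py w6
```

```text
6.55 [ 0.461  -0.0121  0.1505] [ 0.1689  0.1    -2.5775]
pts 9531 xy [ 0.5369 -0.0075] yaw -1.37 inset mm 0.73 rms 0.42
plateau z 0.03840807472546252
held z range (tool z) [-0.034  -0.0331 -0.0324 -0.0259 -0.0077] x [-0.0297  0.029 ] y [-0.0472  0.0393]
```

View pics/w6.png

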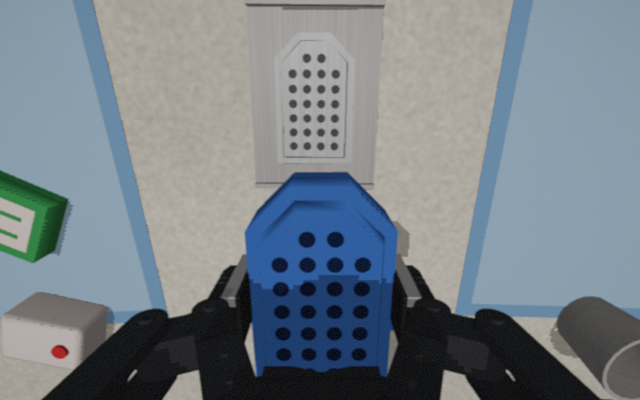

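```bash
python3 -c "
from h import *
plan([0.5373,-0.0075,0.065],-91.4,6,0.045)"
```

```text
total [ 0.0762  0.0044 -0.0856] rot [ 0.001  -0.0002  0.0061]
-0.0010, -0.0127, 0.0143, 0.0002, -0.0000, 0.0010, 0.0450,
-0.0010, -0.0127, 0.0143, 0.0002, -0.0000, 0.0010, 0.0450,
-0.0010, -0.0127, 0.0143, 0.0002, -0.0000, 0.0010, 0.0450,
-0.0010, -0.0127, 0.0143, 0.0002, -0.0000, 0.0010, 0.0450,
-0.0010, -0.0127, 0.0143, 0.0002, -0.0000, 0.0010, 0.0450,
-0.0010, -0.0127, 0.0143, 0.0002, -0.0000, 0.0010, 0.0450,
```

Call:
send_rows:
  moves: [-0.001, -0.0254, 0, 0, 0, 0.001, 0.045, -0.001, -0.0254, 0, 0, 0, 0.001, 0.045, -0.001, -0.0254, 0, 0, 0, 0.001, 0.045, -0.001, 0, 0.03, 0, 0, 0.001, 0.045, -0.0003, 0, 0.03, 0, 0, 0.001, 0.045, 0, 0, 0.025, 0, 0, 0.001, 0.045, 0, 0, 0, 0, 0, 0, 0.045, 0, 0, 0, 0, 0, 0, 0.045, 0, 0, 0, 0, 0, 0, 0.045]

```text
time: 7.5
ee_pos: [0.5391, -0.0085, 0.0672]
orientation: [-0.699, 0.715, -0.001, 0.001]
wrist_force: [-0.2, 0.5, -2.2]
grip_width: 0.0591
```

```bash
python3 -c "
from h import *
p,d,m,o=look('w7'); print(o['time'],o['ee_pos'],o['wrist_force'])
plan([0.5373,-0.0075,0.046],-91.4,3,0.045)"
```

```text
7.5 [ 0.53907217 -0.00854997  0.06723413] [-0.21147937  0.45806049 -2.16620906]
total [-0.0019  0.001  -0.0214] rot [-0.0027  0.0001  0.0007]
-0.0003, 0.0007, 0.0071, -0.0009, 0.0000, 0.0002, 0.0450,
-0.0003, 0.0007, 0.0071, -0.0009, 0.0000, 0.0002, 0.0450,
-0.0003, 0.0007, 0.0071, -0.0009, 0.0000, 0.0002, 0.0450,
```

View pics/w7.png

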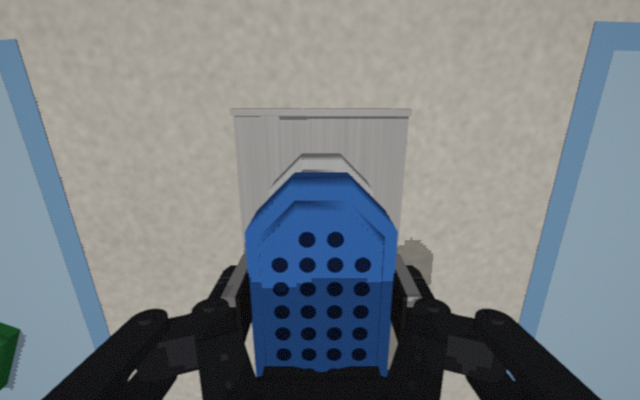

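The tray hovers over the block. Its front edge centre (321,173) lines up with the block's front edge (320,155). I'll correct 2 mm back and descend.

Call:
send_rows:
  moves: [-0.0004, 0.0007, 0.007, -0.001, 0, 0, 0.045, -0.0003, 0.0007, 0.007, -0.001, 0, 0, 0.045, -0.0003, 0.0006, 0.006, 0, 0, 0, 0.045, 0, 0, 0, 0, 0, 0, 0.045, 0, 0, 0, 0, 0, 0, 0.045, 0, 0, 0, 0, 0, 0, 0.045]

```text
time: 8.15
ee_pos: [0.5364, -0.0074, 0.0458]
orientation: [-0.699, 0.715, 0.001, -0.001]
wrist_force: [-0.7, 0.6, -3.1]
grip_width: 0.0587
```

```bash
python3 -c "
from h import *
o=observe(); print(o['time'],o['ee_pos'],o['wrist_force'],Ro.from_quat(o['orientation']).as_matrix()[:,2])
plan([0.5373,-0.0075,0.033],-91.4,4,0.045)"
```

```text
8.15 [ 0.53641156 -0.00743774  0.04583956] [-0.74806094  0.57677409 -3.14042659] [-1.87063348e-03  1.12674164e-04 -9.99998244e-01]
total [ 0.0009 -0.0001 -0.0128] rot [0.0019 0.0001 0.0008]
0.0000, -0.0002, 0.0032, 0.0005, 0.0000, 0.0002, 0.0450,
0.0000, -0.0002, 0.0032, 0.0005, 0.0000, 0.0002, 0.0450,
0.0000, -0.0002, 0.0032, 0.0005, 0.0000, 0.0002, 0.0450,
0.0000, -0.0002, 0.0032, 0.0005, 0.0000, 0.0002, 0.0450,
```

Call:
send_rows:
  moves: [0, -0.0004, 0.003, 0.001, 0, 0.0005, 0.045, 0, -0.0004, 0.003, 0.001, 0, 0.0005, 0.045, 0, 0, 0.003, 0, 0, 0, 0.045, 0, 0, 0, 0, 0, 0, 0.045, 0, 0, 0, 0, 0, 0, 0.045]

```text
time: 8.65
ee_pos: [0.537, -0.0075, 0.0367]
orientation: [-0.698, 0.716, 0.0, -0.0]
wrist_force: [-0.3, 0.3, -1.2]
grip_width: 0.0588
```

Call:
send_rows:
  moves: [0, 0, 0.0015, 0, 0, 0, 0.045, 0, 0, 0.0015, 0, 0, 0, 0.045, 0, 0, 0.0015, 0, 0, 0, 0.045, 0, 0, 0, 0, 0, 0, 0.045, 0, 0, 0, 0, 0, 0, 0.045]

```text
time: 9.15
ee_pos: [0.5371, -0.0075, 0.0325]
orientation: [-0.698, 0.716, -0.0, 0.0]
wrist_force: [-1.4, 0.6, 3.4]
grip_width: 0.0589
```

Call:
send_rows:
  moves: [0, 0, 0, 0, 0, 0, 0.06, 0, 0, 0, 0, 0, 0, 0.068, 0, 0, 0, 0, 0, 0, 0.078, 0, 0, 0, 0, 0, 0, 0.08, 0, 0, 0, 0, 0, 0, 0.08]

```text
time: 9.65
ee_pos: [0.5371, -0.0075, 0.0323]
orientation: [-0.698, 0.716, -0.0, 0.0]
wrist_force: [-0.3, -0.7, -0.6]
grip_width: 0.08
```

Call:
send_rows:
  moves: [0, 0, -0.01, 0, 0, 0, 0.08, 0, 0, -0.03, 0, 0, 0, 0.08, 0, 0, -0.04, 0, 0, 0, 0.08, 0, 0.02, -0.04, 0, 0, 0, 0.08, 0, 0, 0, 0, 0, 0, 0.08, 0, 0, 0, 0, 0, 0, 0.08, 0, 0, 0, 0, 0, 0, 0.08]

```text
time: 10.35
ee_pos: [0.5168, -0.0071, 0.1518]
orientation: [-0.698, 0.716, 0.0, -0.0]
wrist_force: [0.7, -0.5, 0.1]
grip_width: 0.0799
```

```bash
python3 -c "
from h import *
p,d,m,o=look('w8'); print(o['time'],o['ee_pos'],o['wrist_force'],o['grip_width'])
W=pts(d,m); 
fit(W,(0.537,-0.0075),0,.045,.08)
fit(W,(0.537,-0.0075),0,.05,.08)
k=(np.hypot(W[...,0]-.537,W[...,1]+.0075)<.018); q=W[k]; A=np.c_[q[:,:2]-[.537,-.0075],np.ones(len(q))]; print('plane',np.linalg.lstsq(A,q[:,2],rcond=None)[0])
p2,d2=read_camera('top'); np.savez('top1.npz',p=p2,d=d2,**camera_model('top')); cv2.imwrite('pics/top1.png',p2[...,::-1])
"
```

```text
10.35 [ 0.51684807 -0.00711997  0.15181306] [ 0.72994421 -0.50457976  0.11737198] 0.07988690449502041
pts 9376 xy [ 0.5363 -0.0068] yaw -1.46 inset mm 0.7 rms 0.41
pts 9373 xy [ 0.5363 -0.0068] yaw -1.45 inset mm 0.7 rms 0.41
plane [-7.31079055  0.094183    0.13422433]
```

View pics/w8.png

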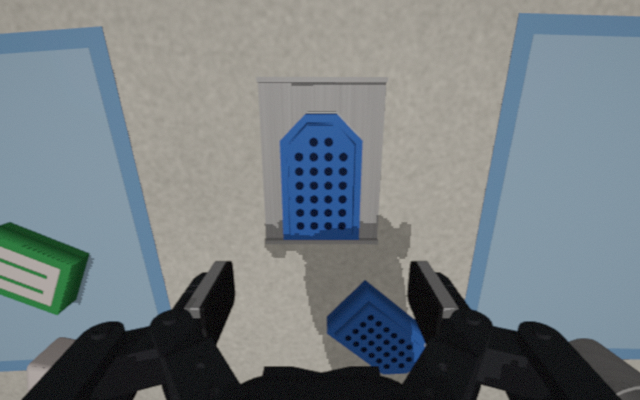

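```bash
python3 -c "
from h import *
f=np.load('w8.npz'); W=pts(f['d'],f)
k=(np.hypot(W[...,0]-.5363,W[...,1]+.0068)<.018)&(W[...,2]<.1)&(W[...,2]>.0635); q=W[k]; A=np.c_[q[:,:2]-[.537,-.0075],np.ones(len(q))]; print('plane',np.linalg.lstsq(A,q[:,2],rcond=None)[0],len(q),np.median(q[:,2]))
plan([0.4488,0.2783,0.19],-26.5,9,0.08)"
```

```text
plane [-0.00106672 -0.00013346  0.06543967] 1854 0.06544366191146277
total [-0.0679  0.2853  0.0388] rot [ 0.0018  0.0012 -1.133 ]
-0.0315, 0.0083, -0.0043, 0.0002, 0.0001, -0.1259, 0.0800,
-0.0323, 0.0043, -0.0043, 0.0002, 0.0001, -0.1259, 0.0800,
-0.0326, 0.0002, -0.0043, 0.0002, 0.0001, -0.1259, 0.0800,
-0.0324, -0.0039, -0.0043, 0.0002, 0.0001, -0.1259, 0.0800,
-0.0316, -0.0079, -0.0043, 0.0002, 0.0001, -0.1259, 0.0800,
-0.0304, -0.0118, -0.0043, 0.0002, 0.0001, -0.1259, 0.0800,
-0.0286, -0.0155, -0.0043, 0.0002, 0.0001, -0.1259, 0.0800,
-0.0265, -0.0190, -0.0043, 0.0002, 0.0001, -0.1259, 0.0800,
-0.0239, -0.0222, -0.0043, 0.0002, 0.0001, -0.1259, 0.0800,
```

Plateau height is 65.4 mm (nominal 65) and level, so the tray is seated. On to the lid.

Call:
send_rows:
  moves: [-0.0315, 0.0083, -0.0043, 0, 0, -0.126, 0.08, -0.0323, 0.0043, -0.0043, 0, 0, -0.126, 0.08, -0.0326, 0.0002, -0.0043, 0, 0, -0.126, 0.08, -0.0324, -0.0039, -0.0043, 0, 0, -0.126, 0.08, -0.0316, -0.0079, -0.0043, 0, 0, -0.126, 0.08, -0.0304, -0.0118, -0.0043, 0, 0, -0.126, 0.08, -0.0286, -0.0155, -0.0043, 0, 0, -0.126, 0.08, -0.0265, -0.019, -0.0043, 0, 0, -0.126, 0.08, -0.0239, -0.0222, -0.0043, 0, 0, -0.125, 0.08, 0, 0, 0, 0, 0, 0, 0.08, 0, 0, 0, 0, 0, 0, 0.08, 0, 0, 0, 0, 0, 0, 0.08]

```text
time: 11.65
ee_pos: [0.4492, 0.2769, 0.19]
orientation: [0.973, -0.23, -0.001, 0.001]
wrist_force: [-0.3, -0.6, -0.1]
grip_width: 0.0803
```

```bash
python3 -c "
from h import *
p,d,m,o=look('w9'); print(o['time'],o['ee_pos'],o['wrist_force'],o['joint_positions'])
W=pts(d,m); 
x=fit(W,(0.4488,0.2783),63,.012,.045)
x=fit(W,(0.4488,0.2783),63,.017,.045)
plan([x[0],x[1],0.06],np.degrees(x[2])-90,5,0.08)"
```

```text
11.65 [0.4492453  0.27692507 0.19002421] [-0.29565354 -0.57440476 -0.06031291] [-0.21366079  0.43342144 -0.56096851  1.81306224  0.27355048  0.97496389
 -1.35366099]
pts 5718 xy [0.4485 0.2831] yaw 62.76 inset mm 0.97 rms 0.64
pts 5690 xy [0.4484 0.283 ] yaw 62.84 inset mm 0.97 rms 0.58
total [-0.0009  0.0062 -0.1302] rot [0.0018 0.0004 0.0087]
-0.0007, -0.0011, 0.0260, 0.0004, 0.0001, 0.0017, 0.0800,
-0.0007, -0.0011, 0.0260, 0.0004, 0.0001, 0.0017, 0.0800,
-0.0007, -0.0011, 0.0260, 0.0004, 0.0001, 0.0017, 0.0800,
-0.0007, -0.0010, 0.0260, 0.0004, 0.0001, 0.0017, 0.0800,
-0.0007, -0.0010, 0.0260, 0.0004, 0.0001, 0.0017, 0.0800,
```

View pics/w9.png

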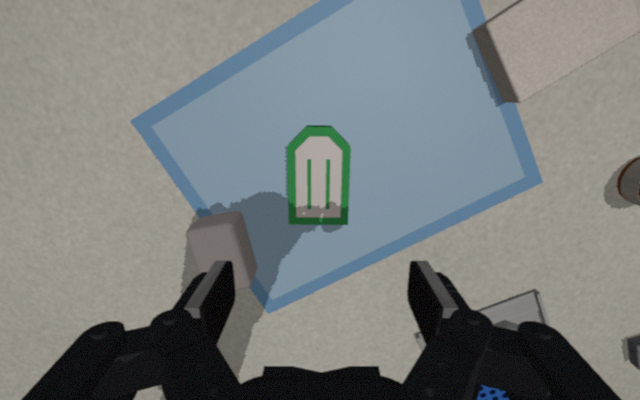

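The lid is at (319,175), chamfers up. The timer's edge at (250,230) is near where the left finger comes down, so I'll check clearance.

```bash
python3 -c "
from h import *
f=np.load('w9.npz'); W=pts(f['d'],f)
c=np.array([.4484,.283]); y=np.radians(62.8)
D=W[...,:2]-c; px=D[...,0]*np.cos(y)+D[...,1]*np.sin(y); py=-D[...,0]*np.sin(y)+D[...,1]*np.cos(y)
k=(W[...,2]>.008)&(W[...,2]<.06)&(np.hypot(px,py)<.2)&(np.abs(py)>.036); k[:, 330:]=False; k[300:]=False
# image left
q=np.c_[px[k],py[k],W[k][:,2]]; print(len(q),q.min(0),q.max(0))
for a,b in ((-.02,.02),(-.03,.02),(-.04,.0),(-.06,-.03)):
    s=q[(q[:,0]>a)&(q[:,0]<b)]; print(a,b,len(s), s[:,1].min() if len(s) else None)
print(q[np.argmax(q[:,0])],q[np.argmin(np.abs(q[:,1]))])
"
```

```text
3431 [-0.11488157  0.06810213  0.00803185] [-0.04112633  0.12807259  0.04753523]
-0.02 0.02 0 None
-0.03 0.02 0 None
-0.04 0.0 0 None
-0.06 -0.03 1429 0.07748137044583171
[-0.04112633  0.08839187  0.03588055] [-0.10688541  0.06810213  0.03356221]
```

Clear: the timer stays at least 68 mm sideways and 41 mm back, and the fingers reach 57 mm. I'll descend.

Call:
send_rows:
  moves: [-0.0007, -0.0011, 0.026, 0, 0, 0.002, 0.08, -0.0007, -0.0011, 0.026, 0, 0, 0.002, 0.08, -0.0007, -0.0011, 0.026, 0, 0, 0.002, 0.08, -0.0007, -0.001, 0.026, 0, 0, 0.002, 0.08, -0.0007, -0.001, 0.026, 0, 0, 0.001, 0.08, 0, 0, 0, 0, 0, 0, 0.08, 0, 0, 0, 0, 0, 0, 0.08, 0, 0, 0, 0, 0, 0, 0.08]

```text
time: 12.5
ee_pos: [0.4491, 0.2847, 0.0622]
orientation: [0.972, -0.234, 0.001, -0.001]
wrist_force: [0.3, 0.6, 0.3]
grip_width: 0.0798
```

```bash
python3 -c "
from h import *
p,d,m,o=look('w10'); print(o['time'],o['ee_pos'],o['wrist_force'])
W=pts(d,m); 
x=fit(W,(0.4484,0.283),63,.012,.03)
plan([x[0],x[1],0.001],np.degrees(x[2])-90,5,0.08)"
```

```text
12.5 [0.44909643 0.28468388 0.0622175 ] [0.25305918 0.56654751 0.32834317]
pts 14183 xy [0.4487 0.283 ] yaw 62.63 inset mm 0.41 rms 0.31
total [-0.0004 -0.0018 -0.0614] rot [-0.0018 -0.0012  0.0054]
0.0001, 0.0004, 0.0123, -0.0004, -0.0002, 0.0011, 0.0800,
0.0001, 0.0004, 0.0123, -0.0004, -0.0002, 0.0011, 0.0800,
0.0001, 0.0004, 0.0123, -0.0004, -0.0002, 0.0011, 0.0800,
0.0001, 0.0004, 0.0123, -0.0004, -0.0002, 0.0011, 0.0800,
0.0001, 0.0004, 0.0123, -0.0004, -0.0002, 0.0011, 0.0800,
```

View pics/w10.png

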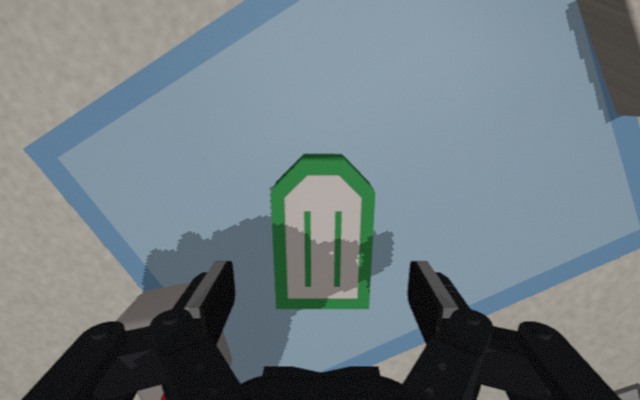

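The lid (322,232) is centred between the pads.

Call:
send_rows:
  moves: [0, 0.0006, 0.016, 0, 0, 0.002, 0.08, 0, 0.0006, 0.016, 0, 0, 0.002, 0.08, 0, 0.0004, 0.013, 0, 0, 0.001, 0.08, 0, 0, 0.009, 0, 0, 0, 0.08, 0, 0, 0.005, 0, 0, 0, 0.08, 0, 0, 0.002, 0, 0, 0, 0.08, 0, 0, 0, 0, 0, 0, 0.08, 0, 0, 0, 0, 0, 0, 0.07, 0, 0, 0, 0, 0, 0, 0.06, 0, 0, 0, 0, 0, 0, 0.05, 0, 0, 0, 0, 0, 0, 0.045, 0, 0, 0, 0, 0, 0, 0.045]

```text
time: 13.75
ee_pos: [0.4479, 0.2833, 0.0008]
orientation: [0.972, -0.236, 0.0, -0.0]
wrist_force: [-0.3, -1.3, 6.0]
grip_width: 0.0591
```

Call:
send_rows:
  moves: [0, 0, -0.005, 0, 0, 0, 0.045, 0, 0, -0.015, 0, 0, 0, 0.045, 0, 0, -0.03, 0, 0, 0, 0.045, 0, 0, -0.04, 0, 0, 0, 0.045, 0, 0, -0.045, 0, 0, 0, 0.045, 0, 0, -0.045, 0, 0, 0, 0.045, 0, 0, 0, 0, 0, 0, 0.045, 0, 0, 0, 0, 0, 0, 0.045, 0, 0, 0, 0, 0, 0, 0.045]

```text
time: 14.65
ee_pos: [0.4469, 0.2824, 0.179]
orientation: [0.972, -0.236, -0.001, 0.001]
wrist_force: [0.0, -0.2, -1.1]
grip_width: 0.059
```

```bash
python3 -c "
from h import *
o=observe(); print(o['time'],o['ee_pos'],o['wrist_force'])
plan([0.461,-0.0068,0.18],-91.4,9,0.045)"
```

```text
14.65 [0.44692967 0.28240758 0.17902629] [ 0.03479206 -0.21588126 -1.12629628]
total [ 0.0141 -0.2892  0.001 ] rot [ 2.1000e-03 -4.0000e-04  1.1186e+00]
0.0161, 0.0278, -0.0001, 0.0002, -0.0000, 0.1243, 0.0450,
0.0195, 0.0256, -0.0001, 0.0002, -0.0000, 0.1243, 0.0450,
0.0225, 0.0230, -0.0001, 0.0002, -0.0000, 0.1243, 0.0450,
0.0252, 0.0200, -0.0001, 0.0002, -0.0000, 0.1243, 0.0450,
0.0275, 0.0168, -0.0001, 0.0002, -0.0000, 0.1243, 0.0450,
0.0293, 0.0132, -0.0001, 0.0002, -0.0000, 0.1243, 0.0450,
0.0307, 0.0095, -0.0001, 0.0002, -0.0000, 0.1243, 0.0450,
0.0317, 0.0056, -0.0001, 0.0002, -0.0000, 0.1243, 0.0450,
0.0321, 0.0016, -0.0001, 0.0002, -0.0000, 0.1243, 0.0450,
```

Call:
send_rows:
  moves: [0.0161, 0.0278, 0, 0, 0, 0.1243, 0.045, 0.0195, 0.0256, 0, 0, 0, 0.1243, 0.045, 0.0225, 0.023, 0, 0, 0, 0.1243, 0.045, 0.0252, 0.02, 0, 0, 0, 0.1243, 0.045, 0.0275, 0.0168, 0, 0, 0, 0.1243, 0.045, 0.0293, 0.0132, 0, 0, 0, 0.1243, 0.045, 0.0307, 0.0095, 0, 0, 0, 0.1243, 0.045, 0.0317, 0.0056, 0, 0, 0, 0.1243, 0.045, 0.0321, 0.0016, 0, 0, 0, 0.1243, 0.045, 0, 0, 0, 0, 0, 0, 0.045, 0, 0, 0, 0, 0, 0, 0.045, 0, 0, 0, 0, 0, 0, 0.045]

```text
time: 15.85
ee_pos: [0.4613, -0.0048, 0.1792]
orientation: [-0.699, 0.715, 0.001, -0.0]
wrist_force: [0.4, -0.1, -1.3]
grip_width: 0.0591
```

```bash
sed -e 's/\.022,\.06)/.048,.08)/' -e 's/p\[...,2\].astype(int)-p\[...,0\]>60/L[...,2]>-.045/' m1.py > m2.py; python3 m2.py w11
```

```text
15.85 [ 0.4613 -0.0048  0.1792] [ 0.4361 -0.1331 -1.3223]
pts 9365 xy [ 0.5362 -0.0068] yaw -1.49 inset mm 0.7 rms 0.38
plateau z 0.06540712946032791
held z range (tool z) [-0.0428 -0.0277 -0.027  -0.0263 -0.0055] x [-0.0416  0.0405] y [-0.0475  0.0382]
```

View pics/w11.png

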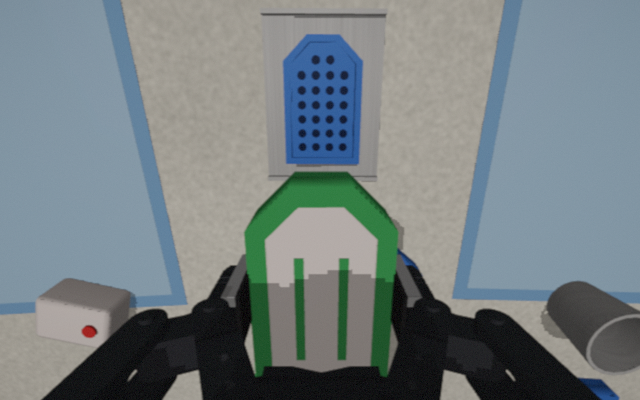

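The tray sits on the base at (323,100), and the lid is held level with its chamfers forward.

```bash
python3 -c "
from h import *
plan([0.5367,-0.0070,0.092],-91.45,3,0.045)"
```

```text
total [ 0.0752 -0.0024 -0.0874] rot [0.0013 0.0006 0.0038]
0.0003, -0.0251, 0.0291, 0.0004, 0.0002, 0.0013, 0.0450,
0.0002, -0.0251, 0.0291, 0.0004, 0.0002, 0.0013, 0.0450,
0.0002, -0.0251, 0.0291, 0.0004, 0.0002, 0.0013, 0.0450,
```

Call:
send_rows:
  moves: [0.0003, -0.0251, 0, 0, 0, 0.001, 0.045, 0.0002, -0.0251, 0, 0, 0, 0.001, 0.045, 0.0002, -0.0251, 0, 0, 0, 0.001, 0.045, 0, 0, 0.03, 0, 0, 0.001, 0.045, 0, 0, 0.03, 0, 0, 0, 0.045, 0, 0, 0.026, 0, 0, 0, 0.045, 0, 0, 0, 0, 0, 0, 0.045, 0, 0, 0, 0, 0, 0, 0.045, 0, 0, 0, 0, 0, 0, 0.045]

```text
time: 16.8
ee_pos: [0.538, -0.008, 0.0953]
orientation: [-0.697, 0.717, -0.001, 0.001]
wrist_force: [0.6, -0.0, -0.4]
grip_width: 0.0587
```

```bash
python3 -c "
from h import *
p,d,m,o=look('w12'); print(o['time'],o['ee_pos'],o['wrist_force'])
plan([0.5367,-0.0070,0.073],-91.45,3,0.045)"
```

```text
16.8 [ 0.5380157  -0.007958    0.09533146] [ 0.5765068  -0.01912651 -0.43722975]
total [-0.0014  0.0012 -0.0225] rot [-0.0026  0.0002 -0.0026]
-0.0004, 0.0005, 0.0075, -0.0009, 0.0001, -0.0009, 0.0450,
-0.0004, 0.0005, 0.0075, -0.0009, 0.0001, -0.0009, 0.0450,
-0.0004, 0.0005, 0.0075, -0.0009, 0.0001, -0.0009, 0.0450,
```

View pics/w12.png

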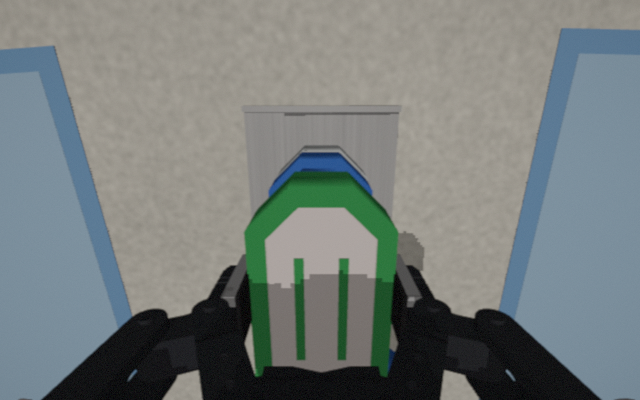

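The lid is centred over the tray, front edges at columns 321 and 320. I'll correct and lower.

Call:
send_rows:
  moves: [-0.0004, 0.0005, 0.0075, -0.001, 0, -0.001, 0.045, -0.0004, 0.0005, 0.0075, -0.001, 0, -0.001, 0.045, -0.0004, 0.0004, 0.007, 0, 0, 0, 0.045, 0, 0, 0, 0, 0, 0, 0.045, 0, 0, 0, 0, 0, 0, 0.045, 0, 0, 0, 0, 0, 0, 0.045]

```text
time: 17.45
ee_pos: [0.5358, -0.0073, 0.0721]
orientation: [-0.698, 0.716, 0.001, -0.001]
wrist_force: [-0.6, 0.0, -1.5]
grip_width: 0.059
```

```bash
python3 -c "
from h import *
o=observe(); print(o['time'],o['ee_pos'],o['wrist_force'])
plan([0.5367,-0.0070,0.064],-91.45,3,0.045)"
```

```text
17.45 [ 0.5358143  -0.00730556  0.07205413] [-0.6077143   0.02716638 -1.47475616]
total [ 0.0009  0.0003 -0.0081] rot [ 0.0019  0.0001 -0.0012]
-0.0001, -0.0003, 0.0027, 0.0006, 0.0000, -0.0004, 0.0450,
-0.0001, -0.0003, 0.0027, 0.0006, 0.0000, -0.0004, 0.0450,
-0.0001, -0.0003, 0.0027, 0.0006, 0.0000, -0.0004, 0.0450,
```

Call:
send_rows:
  moves: [-0.0002, -0.0004, 0.003, 0.001, 0, 0, 0.045, -0.0001, -0.0004, 0.0025, 0.001, 0, 0, 0.045, 0, 0, 0.0025, 0, 0, 0, 0.045, 0, 0, 0, 0, 0, 0, 0.045, 0, 0, 0, 0, 0, 0, 0.045]

```text
time: 17.95
ee_pos: [0.5364, -0.007, 0.0639]
orientation: [-0.698, 0.716, 0.0, -0.0]
wrist_force: [0.0, 0.7, -0.9]
grip_width: 0.0593
```

Call:
send_rows:
  moves: [0, 0, 0.0015, 0, 0, 0, 0.045, 0, 0, 0.0015, 0, 0, 0, 0.045, 0, 0, 0.0012, 0, 0, 0, 0.045, 0, 0, 0, 0, 0, 0, 0.045, 0, 0, 0, 0, 0, 0, 0.045]

```text
time: 18.45
ee_pos: [0.5365, -0.007, 0.0598]
orientation: [-0.698, 0.716, 0.0, -0.0]
wrist_force: [-0.3, -0.5, -1.3]
grip_width: 0.0591
```

Not in contact yet, so a little lower.

Call:
send_rows:
  moves: [0, 0, 0.0008, 0, 0, 0, 0.045, 0, 0, 0.0007, 0, 0, 0, 0.045, 0, 0, 0, 0, 0, 0, 0.045, 0, 0, 0, 0, 0, 0, 0.045]

```text
time: 18.85
ee_pos: [0.5366, -0.007, 0.0588]
orientation: [-0.698, 0.716, -0.0, 0.0]
wrist_force: [-1.8, -0.1, 5.7]
grip_width: 0.0589
```

Contact is about 7 N at the expected height. I'll release and look.

Call:
send_rows:
  moves: [0, 0, 0, 0, 0, 0, 0.06, 0, 0, 0, 0, 0, 0, 0.068, 0, 0, 0, 0, 0, 0, 0.078, 0, 0, 0, 0, 0, 0, 0.08, 0, 0, 0, 0, 0, 0, 0.08, 0, 0, -0.01, 0, 0, 0, 0.08, 0, 0, -0.03, 0, 0, 0, 0.08, 0, 0, -0.04, 0, 0, 0, 0.08, 0, 0.03, -0.04, 0, 0, 0, 0.08, 0, 0, 0, 0, 0, 0, 0.08, 0, 0, 0, 0, 0, 0, 0.08, 0, 0, 0, 0, 0, 0, 0.08]

```text
time: 20.05
ee_pos: [0.5065, -0.0064, 0.1779]
orientation: [-0.698, 0.716, 0.0, -0.0]
wrist_force: [-0.0, -0.3, -0.7]
grip_width: 0.0801
```

```bash
python3 -c "
from h import *
p,d,m,o=look('w13'); print(o['time'],o['ee_pos'],o['wrist_force'],o['grip_width'])
W=pts(d,m); 
x=fit(W,(0.5365,-0.007),0,.068,.1)
k=(np.hypot(W[...,0]-x[0],W[...,1]-x[1])<.025)&(W[...,2]<.1)&(W[...,2]>.07); q=W[k]; A=np.c_[q[:,:2]-x[:2],np.ones(len(q))]; print('plane',np.linalg.lstsq(A,q[:,2],rcond=None)[0],len(q))
for c in ('scene','top'):
    p2,d2=read_camera(c); cv2.imwrite(f'pics/{c}2.png',p2[...,::-1])
    W2=pts(d2,camera_model(c)); k=np.hypot(W2[...,0]-.536,W2[...,1]+.008)<.02; print(c,np.nanmedian(W2[k][:,2]))
"
```

```text
20.05 [ 0.50648194 -0.00637431  0.17786049] [-0.0309786  -0.25422238 -0.67334743] 0.08006824368667957
pts 9828 xy [ 0.5359 -0.0063] yaw -1.33 inset mm 0.61 rms 0.38
plane [-0.00086998  0.00036634  0.08598536] 3567
scene 0.4672739584034411
top 0.573569872845386
```

View pics/w13.png

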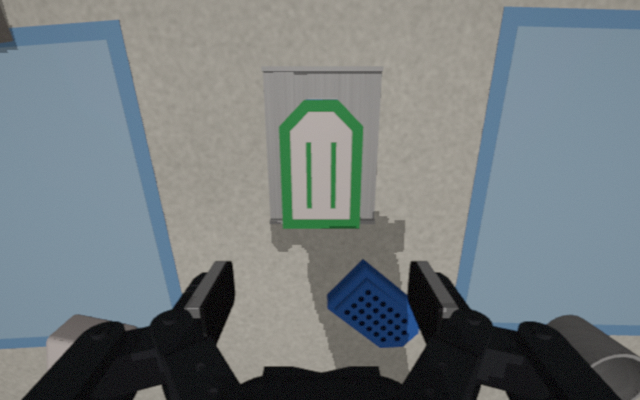

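View pics/scene2.png

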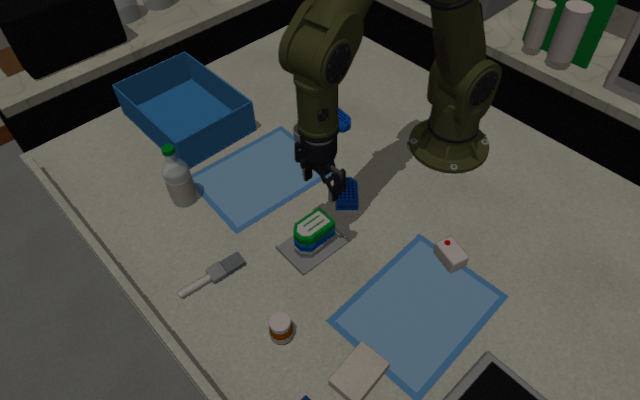

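The stack is complete. The wrist view shows the lid at (321,165), aligned on the block. The scene view shows the stack at (315,232) and the bystanders where they were. The lid top measures 86.0 mm (85 nominal), with a tilt under 0.001 rad. I'll hand in.

```bash
python3 -c "
from h import *
print(close_job(), observe()['time'])"
```

```text
the job is handed in; nothing more can be done
the job is handed in; nothing more can be done
```

The cassette is assembled and handed in: the farthest of the three blue trays is on the base, and the green lid is on the tray. I let go of both, with the gripper clear above the stack. It took about 20 s of the 48 s allowed.

Last checks from the wrist camera, with centring and yaw given relative to the base:

| | Tray | Lid |
|---|---|---|
| Top surface height, measured / nominal | 65.4 / 65 mm | 86.0 / 85 mm |
| Off-centre along x, y | about -0.6, +0.7 mm | about -1.0, +1.2 mm |
| Yaw error | under 0.2° | under 0.2° |
| Tilt | about 0.001 rad | about 0.001 rad |

- **Setting down:** contact force was about 6 N for the tray and 7 N for the lid, each at the expected seated height.
- **Bystanders:** they look unmoved in the final scene picture. I judged this by eye rather than measuring it.
- **Checks that disagreed:** the first top-camera fit put the base about 3 mm away in y from the wrist camera. I used the wrist camera, and the smooth seating agreed with it.
- **Check that failed:** a final height check from the fixed cameras was unusable, because the arm blocked their view of the stack.

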